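# End the incubator run and open it

### The job

End the run on the bench incubator so that its samples can be taken out: on the control pad press the square key, then the round key, then the long bar key, fully down and one at a time, and never press the triangular start key. Then swing the latch lever a quarter turn off the lid, so that it lies along the incubator's front edge, and raise the lid by its handle to at least 60 degrees, where it stays by itself. Leave the other things on the bench where they are.

Things in the scene. Friction and masses are not known exactly. Their poses are not given: they have to be found in the camera images.
- incubator: beige bench incubator, a box 216 mm deep (x from -70 to +146 mm of its origin), 230 mm wide (y +-115 mm), 85 mm high, fixed to the bench. Origin at the level of the bench, 70 mm behind its front face, mid-width; x points from front to back, y to its left seen from the front, z up. A solid deck 58 mm deep at the front, then a chamber closed by the lid
- latch (a joint): latch lever, turning level about an upright pivot on the front deck (at x -40, y +30 mm of the incubator). 0: it points back (+x) and lies across the lid, holding it down; grows as the lever swings towards the incubator's +y; 1.57: it lies along the front deck's edge; stop at 1.7. Stays where left. Clear of the lid from 1.4. Dark steel bar 95 x 20 x 10 mm, underside 100 mm above the bench
- latch_knob (a point): top centre of the latch's black upright knob, diameter 20 mm, 36 mm tall above the bar, 80 mm from the pivot; 145 mm above the bench
- latch_hinge (a point): point on the latch's pivot axis (upright)
- lid (a joint): lid, hinged along its back edge; 0 closed flat, grows as its front edge rises, 1.6 stop. A stiff hinge: it stays where it is left, about 4 N at the handle lifts it
- lid_handle (a point): middle of the lid's steel handle bar: round, 14 mm thick, along the incubator's y, 80 mm between its two posts' centres, 36 mm above the lid's top face; 120 mm in front of the hinge axis, 22 mm behind the lid's front edge, 50 mm to the -y side of mid-width. Its frame turns with the lid
- lid_hinge (a point): middle of the lid's hinge axis, which runs along the incubator's y, 85 mm above the bench. The lid is a plate 142 x 206 x 12 mm above it
- keypad: beige control pad of the incubator, 200 x 190 x 30 mm, fixed to the bench, carrying four grey-white keys in two rows of two (about 86 mm apart in x, 88 mm in y), in any order. Origin at the centre of its underside, z up
- key_square (a joint): travel of the square key: 0 up, 0.006 m fully down; springs back; 5 N takes it fully down
- key_square_top (a point): centre of the top of the square key: square cap, 48 x 48 mm; all four keys stand 52 mm above the bench when up, their caps 12 mm above the black surround (74 x 80 mm)
- key_round (a joint): travel of the round key: 0 up, 0.006 m fully down; springs back; 5 N takes it fully down
- key_round_top (a point): centre of the top of the round key: round cap, diameter 52 mm; all four keys stand 52 mm above the bench when up, their caps 12 mm above the black surround (74 x 80 mm)
- key_bar (a joint): travel of the bar key: 0 up, 0.006 m fully down; springs back; 5 N takes it fully down
- key_bar_top (a point): centre of the top of the bar key: long narrow bar cap, 22 x 70 mm, long along the keypad's y; all four keys stand 52 mm above the bench when up, their caps 12 mm above the black surround (74 x 80 mm)
- key_triangle (a joint): travel of the triangle key: 0 up, 0.006 m fully down; springs back; 5 N takes it fully down
- key_triangle_top (a point): centre of the top of the triangle key: triangular cap (the start key), 59 mm sides; all four keys stand 52 mm above the bench when up, their caps 12 mm above the black surround (74 x 80 mm)
- timer: bystander: small white timer with a dark display, 95 x 60 x 18 mm, lying flat. Origin at the centre of its underside
- tip_box: bystander: box of pipette tips, maroon with a clear top, 120 x 85 x 75 mm. Origin at the centre of its underside
- pipette: bystander: blue hand pipette lying down, 240 mm long, along its x. Origin at the centre of its underside
- tube_rack: bystander: white open tube rack with capped tubes, 110 x 200 mm, 82 mm high. Origin at the centre of its underside
- reagent: bystander: screw-top jar, diameter 66 mm, 130 mm high. Origin at the centre of its underside
- marker: bystander: black marker pen lying along its x, 18 mm thick, 138 mm long. Origin midway along it

How it is judged:
On the way, in this order (a step that is already met when the one before it is completed fails the run):
1. the square key pressed fully down (value of joint key_square above 0.005 m), for 0.03 s.
2. the round key pressed fully down (value of joint key_round above 0.005 m), for 0.03 s.
3. the bar key pressed fully down (value of joint key_bar above 0.005 m), for 0.03 s.
4. the latch lever swung clear of the lid (1.4 rad or more) (value of joint latch above 1.4 rad), for 0.2 s.
5. the lid raised 60 degrees or more (value of joint lid above 1.04 rad), for 0.2 s.
At the end, for the whole second after the job is handed in: The lid stands open at 1.04 rad (60 degrees) or more and at rest, the latch lever is at 1.4 rad or more (clear of the lid), and all four keys are up again (under 2 mm of travel) (value of joint lid above 1.04 rad and velocity of joint lid between -0.05 and 0.05 rad/s and value of joint latch above 1.4 rad and value of joint each of key_square, key_round, key_bar, key_triangle below 0.002 m); the robot touches nothing.
It fails at once if the triangular start key pressed (half its travel) (value of joint key_triangle above 0.003 m).
It fails at once if two keys down at once (value of joint each of key_square, key_round above 0.003 m or value of joint each of key_square, key_bar above 0.003 m or value of joint each of key_round, key_bar above 0.003 m).
It fails at once if the lid forced up (0.1 rad) while the latch still lies across it (value of joint lid above 0.1 rad and value of joint latch below 1.25 rad).
It fails at once if a bystander pushed more than 30 mm from its place (distance of any of timer, tip_box, pipette, tube_rack, reagent, marker from where it was at the start of the episode above 0.03 m).
It also fails if it takes over 72 s, if anything falls off the work surface, if the arm or the gripper's body presses on something with over 40 N, if the wrist force passes 120 N, or if a joint passes its speed limit or range.

### The arm

A 7-joint arm with a two-finger parallel gripper is mounted at the origin on the work surface. World frame = base frame: x ahead of the robot, y to its left, z up, the work surface at z = 0. Lengths are in m, angles in rad, forces in N, time in s.
With the tool pointing down it reaches from about 0.425 to 0.925 m from the base axis. Payload 6.8 kg.
Tool frame: the origin (TCP) lies midway between the tips of the shut fingers; the grasp point (between the pads) lies 19 mm behind it; x points along the fingers, y is the direction in which the jaws open and shut, and the axes are right-handed (so a half turn about x gives the same grasp; the last joint's range is limited). The gripper opens to 85 mm and grips with 20 to 120 N. Pads are 22 mm wide; open, the fingers measure 114 mm over their backs; the gripper's body (76 mm by 85 mm) begins 54 mm behind the grasp point. The pads swing forward as they close: fully open they stand 13 mm farther back than shut.
Start: joints at [-1.278, 0.477, 0.022, 1.555, -0.011, 1.109, -0.083], TCP at [0.263, 0.622, 0.231] pointing down, gripper open.
Joint ranges: [-2.96, 2.96], [-0.34, 2.1], [-1.41, 1.46], [0.24, 2.44], [-1.37, 4.51], [0.17, 1.92], [-2.96, 2.96]. Speed limits (rad/s): [2.39, 2.39, 3.14, 3.14, 3.14, 3.14, 3.14].

### API

Orientations are given as a rotation vector (axis times angle).
In Python, from bench import r gives the robot as it stands.
- The arm moves only by the tool carry_out, never from a script. Its argument "targets" is one flat list of numbers, 7 for each row, row after row: the finger opening in m, from 0 to 0.0854, then the shift along the tool's x, y, z in m, then the turn, a rotation vector about the tool's x, y, z in units of 5 degrees (1.0 is 5 degrees). A call has 1 to 12 rows; each row is the pose to reach, as a shift and turn from the pose measured when the call began, along the tool's axes at that moment; what a row does not reach only later rows make up. A row lasts 1/8 s, in which the tool goes at most 62.5 mm and 10.7 degrees, less where a joint would pass 70% of its speed; a pose out of reach is approached as far as the arm can. A call with a gripper value outside its range is refused whole. The fingers move at their own pace and stop on an object; "squeeze" is the grip in N (left out, the last holds). Time passes only in rows, so rows that repeat a pose let the fingers close. It gives the time, the measured TCP pose, the force and the opening at its end, in the units of the state.
- r.get_obs(): the state, without advancing time (a new reading comes with each control period).
- r.grab_frame(name): name is "scene" or "side" or "wrist"; returns the picture (420x560x3 uint8, blue, green, red); there is no depth.
- r.camera_info(name): a dict with "fx", "fy", "cx", "cy" (pixels), "xyz" and "orientation" of the camera in the world. Camera axes: x right, y up, looking along -z (the intrinsics and any distortion apply to the point x, -y, -z); pixel columns grow to the right and rows downward; lengths in m; the calibration is good to about 2 mm. A picture is of the moment at which its call begins: read the wrist's pose just before it. camera_info takes no time and is no camera call; for the wrist camera it gives the pose at the moment of the call.
- r.hand_in(): hands the job in, once; it reports no verdict.
The state is a dict: "clock": time; "joints": joint angles; "qvel": joint speeds; "tau": joint torques, N m; "tcp_pos": TCP position; "orientation": TCP orientation; "contact_force": force on the tool from outside, world axes, zero at the start; "moment": the same for the moment, N m; "grip_width": finger opening in m.
Only numpy, scipy, OpenCV 4.12 (cv2) and the standard library are available. Lean on these libraries where they do the work, as an engineer would, in place of code of your own. Each camera call takes 0.05 s, during which the arm holds its last target. There are 200 camera calls.

## Working session

There is one attempt and no reset: what is moved stays moved. The work goes in short steps, Python scripts to look and compute and a tool call to move; the robot and the scene stay as the last step left them, time stands still between calls to the robot, and variables do not carry over. Pictures are saved under pics/ and viewed, about 8 in all and at most 12, crops included, and the job is handed in when it is done.

Besides the shell and the picture viewer there is one more tool, called after "Request:" by a JSON object that holds its "api" and its "payload". carry_out: Moves the arm, as the interface text tells. Its arguments: {"type":"object","properties":{"targets":{"type":"array","items":{"type":"number"}},"squeeze":{"type":"number"}},"required":["targets"]}

```bash
mkdir -p pics
python3 - <<'E'
from bench import r
import cv2
o=r.get_obs();print(o)
for n in("scene","side"):
    print(n,r.camera_info(n)); cv2.imwrite(f"pics/{n}0.png",cv2.resize(r.grab_frame(n),(800,600),interpolation=cv2.INTER_CUBIC))
E
```

```text
{'clock': 0.0, 'joints': array([-1.2780904 ,  0.47778942,  0.02233455,  1.55645666, -0.01150001,
        1.10929847, -0.08309756]), 'qvel': array([-6.99864007e-04, -7.20468759e-04, -1.72396997e-03,  1.03888865e-04,
        4.14765088e-04, -7.35385664e-04,  7.35193898e-05]), 'tau': array([-6.18896374e-04, -5.96452975e+01,  1.60730258e+00, -2.81194085e+01,
        1.23595764e-02,  9.19540529e-03, -1.33162806e-05]), 'tcp_pos': array([0.26313729, 0.62095182, 0.23033058]), 'orientation': array([ 0.31296959,  1.54806824, -0.31582693]), 'contact_force': array([-0.19487303,  0.53161846, -0.07463608]), 'moment': array([-0.01032696,  0.01258034, -0.01529835]), 'grip_width': 0.0852370623172637}
scene {'fx': 461.13731353366734, 'fy': 461.13731353366734, 'cx': 277.21442913084826, 'cy': 211.00238017394778, 'xyz': array([1.18305354, 0.64219258, 1.16410549]), 'orientation': array([0.29521081, 0.83862778, 2.29080067])}
side {'fx': 397.93216390094625, 'fy': 397.93216390094625, 'cx': 280.50727076017756, 'cy': 207.0710647378838, 'xyz': array([0.00376992, 0.73316779, 1.18870897]), 'orientation': array([ 0.31272571, -0.88876209, -2.30890032])}
```

View pics/scene0.png

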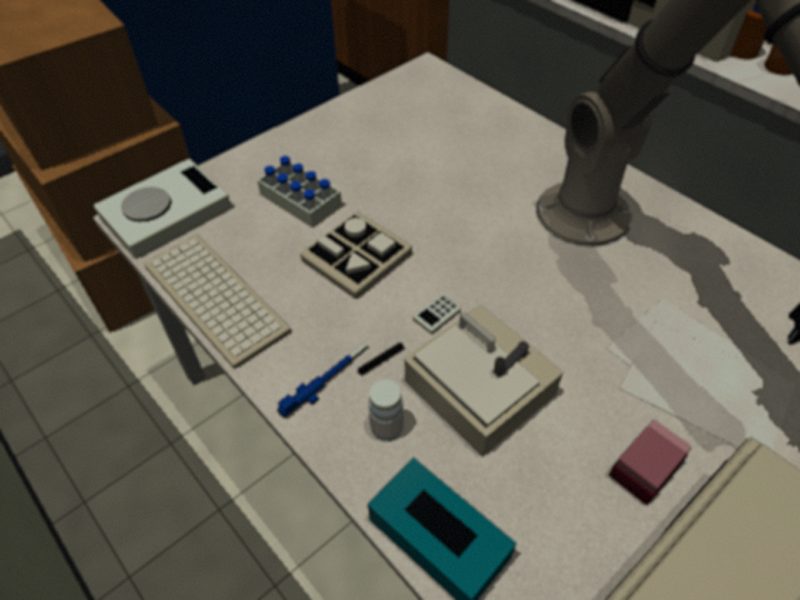

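View pics/side0.png

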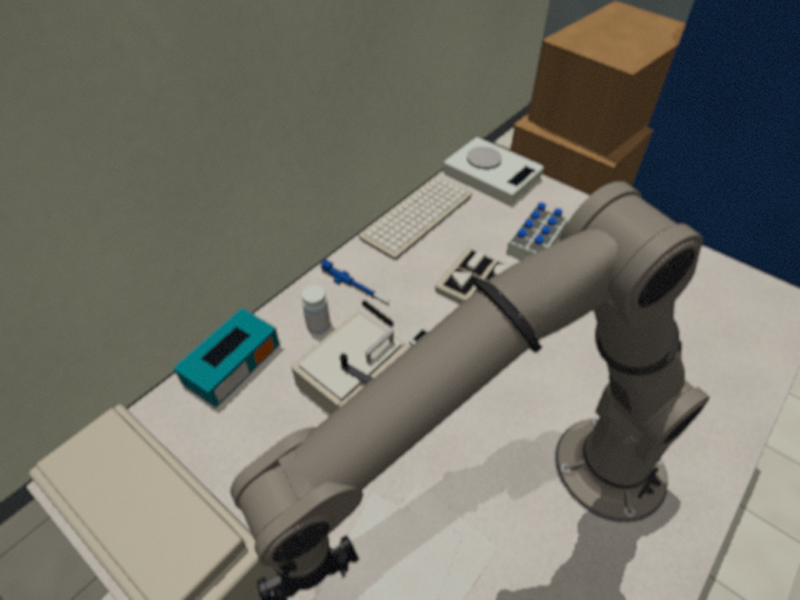

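Scene view (800×600): keypad around (357,252), with round key (355,227), bar (328,247), square (383,243) and triangle (357,262). The incubator is around (485,375), with its front facing the robot. In the side view the arm partly hides the keypad. Next I'll enlarge both regions.

```bash
cat > h.py <<'E'
import numpy as np, cv2
from scipy.spatial.transform import Rotation as R
from bench import r
def ray(info,u,v):
    d=np.array([(u-info['cx'])/info['fx'],-(v-info['cy'])/info['fy'],-1.])
    return np.array(info['xyz']),R.from_rotvec(info['orientation']).apply(d)
def at_z(info,u,v,z):
    o,d=ray(info,u,v); return o+d*(z-o[2])/d[2]
def proj(info,p):
    q=R.from_rotvec(info['orientation']).inv().apply(np.atleast_2d(p)-info['xyz'])
    return np.c_[info['cx']-info['fx']*q[:,0]/q[:,2],info['cy']+info['fy']*q[:,1]/q[:,2]]
E
python3 - <<'E'
from h import *
f=r.grab_frame("scene")
a=f[145:210,205:295]; b=f[205:320,275:400]
A=cv2.resize(a,None,fx=6,fy=6,interpolation=cv2.INTER_CUBIC);B=cv2.resize(b,None,fx=5,fy=5,interpolation=cv2.INTER_CUBIC)
cv2.imwrite("pics/a.png",A);cv2.imwrite("pics/b.png",B);print(A.shape,B.shape)
E
```

```text
(390, 540, 3) (575, 625, 3)
```

View pics/a.png

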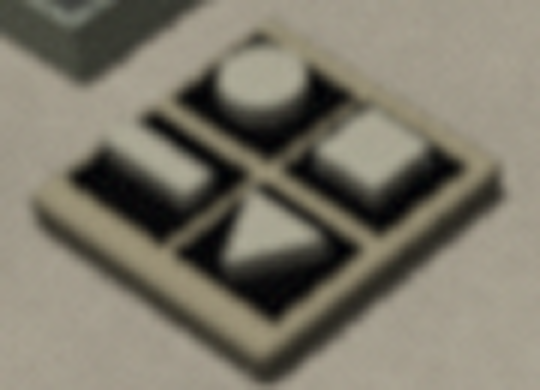

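View pics/b.png

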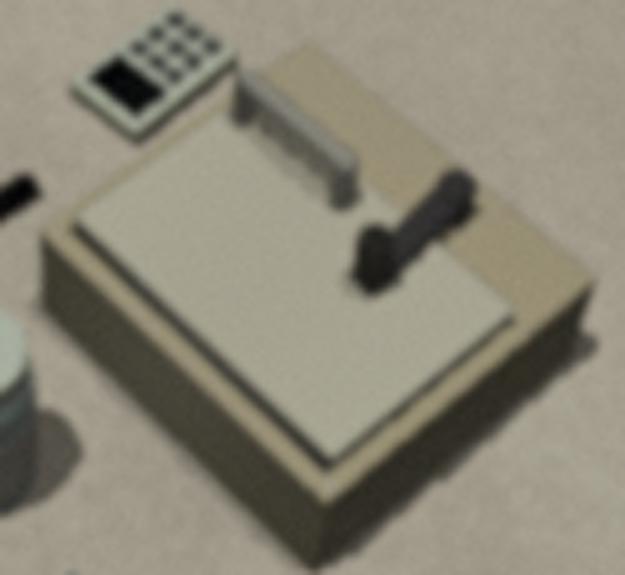

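The crops show the keypad tops: round (262,78), square (372,145), bar (158,157), triangle (272,230). On the incubator, the knob top is at about (375,238), the pivot at (458,185) and the handle bar at (297,120). I'll fit the poses from these.

```bash
cat > fit.py <<'E'
from h import *
from scipy.optimize import least_squares
info=r.camera_info("scene")
def ca(x,y):return 205+(x+.5)/6-.5,145+(y+.5)/6-.5
def cb(x,y):return 275+(x+.5)/5-.5,205+(y+.5)/5-.5
def fit(P,U,x0):
    P=np.array(P,float);U=np.array(U)
    def w(x): c,s=np.cos(x[2]),np.sin(x[2]); return P@np.array([[c,s,0],[-s,c,0],[0,0,1]])+[x[0],x[1],0]
    s=least_squares(lambda x:(proj(info,w(x))-U).ravel(),x0)
    return s.x,(proj(info,w(s.x))-U).round(1).tolist()
for n,p in dict(round=(262,78),square=(372,146),bar=(158,157),tri=(272,228)).items(): print(n,at_z(info,*ca(*p),.052))
cor=[at_z(info,*ca(*p),.03) for p in((262,22),(500,170),(265,362),(35,202))]
print("padcorners",np.round(cor,3),np.mean(cor,0),[np.linalg.norm(cor[i]-cor[i-1]) for i in range(4)])
ic=[at_z(info,*cb(*p),.085) for p in((308,42),(592,285),(320,500),(42,235))]
print("inc",np.round(ic,3))
P=[(-.07,-.115,.085),(-.07,.115,.085),(.146,.115,.085),(.146,-.115,.085),(.026,-.05,.133)]
U=[cb(308,42),cb(592,285),cb(320,500),cb(42,235),cb(298,125)]
U2=U+[cb(378,240),cb(458,182)];P2=P+[(.04,.03,.145),(-.04,.03,.110)]
print(fit(P,U,[.5,.4,0]));x,e=fit(P2,U2,[.5,.4,0]);print(x,e)
c,s=np.cos(x[2]),np.sin(x[2])
for p in P2[4:]: print(np.array([[c,-s],[s,c]])@p[:2]+x[:2],p[2])
o=r.get_obs();print(R.from_rotvec(o['orientation']).as_matrix().round(3))
for n in("handle",):print(at_z(info,*cb(298,125),.140))
E
python3 fit.py
```

```text
round [ 0.49672704 -0.3153385   0.052     ]
square [ 0.48580803 -0.22995031  0.052     ]
bar [ 0.58100215 -0.30510239  0.052     ]
tri [ 0.56825157 -0.21876003  0.052     ]
padcorners [[ 0.452 -0.372  0.03 ]
 [ 0.43  -0.183  0.03 ]
 [ 0.622 -0.161  0.03 ]
 [ 0.643 -0.343  0.03 ]] [ 0.5369575  -0.26474611  0.03      ] [np.float64(0.19297704182080086), np.float64(0.1904444974936169), np.float64(0.1927330457740857), np.float64(0.1826529267892595)]
inc [[0.473 0.081 0.085]
 [0.484 0.309 0.085]
 [0.692 0.3   0.085]
 [0.688 0.079 0.085]]
(array([ 0.54236969,  0.19370149, -0.03881019]), [[1.3, -0.9], [2.2, -0.8], [0.6, 0.9], [-0.3, -1.9], [-3.8, 2.2]])
[ 0.54222277  0.19475757 -0.03456778] [[1.4, -0.7], [2.6, -0.7], [1.3, 1.2], [-0.0, -1.5], [-3.6, 2.5], [-2.3, -2.4], [0.7, 1.3]]
[0.56647919 0.14388885] 0.133
[0.5832357  0.22335721] 0.145
[0.50328349 0.22612208] 0.11
[[-0.     0.39   0.921]
 [-0.001  0.921 -0.39 ]
 [-1.    -0.001  0.   ]]
[0.55710756 0.14787775 0.14      ]
```

```bash
cat > plan.py <<'E'
from h import *
def plan(wps,step=.056,dg=9.5,hold=1):
    """wps: (x,y,z, yaw_deg of tool y, pitch_deg: tool top leaning to +x about jaw-normal axis, opening). prints rows"""
    o=r.get_obs();p0=o['tcp_pos'];R0=R.from_rotvec(o['orientation'])
    p,q,rows=p0,R0,[]
    for x,y,z,yaw,pit,g in wps:
        a=np.radians(yaw);ty=np.array([np.cos(a),np.sin(a),0]);tx=np.array([0,0,-1.])
        q1=R.from_rotvec([0,np.radians(pit),0])*R.from_matrix(np.c_[tx,ty,np.cross(tx,ty)]);p1=np.array([x,y,z])
        dr=(q.inv()*q1).as_rotvec()
        n=int(np.ceil(max(np.linalg.norm(p1-p)/step,np.degrees(np.linalg.norm(dr))/dg,1)))
        for k in range(1,n+1):
            pk=p+(p1-p)*k/n;qk=q*R.from_rotvec(dr*k/n)
            rows.append([g,*R0.inv().apply(pk-p0).round(4),*(np.degrees((R0.inv()*qk).as_rotvec())/5).round(2)])
        p,q=p1,q1
    rows+=[rows[-1]]*hold
    print(len(rows),"rows");print(", ".join("["+",".join(f"{v+0:g}" for v in w)+"]" for w in rows).replace("[","").replace("]",""))
E
python3 -c "
from plan import *
plan([(.40,.45,.28,20,0,0),(.48,.24,.33,-2,0,0)],hold=2)"
```

```text
12 rows
0,-0.0099,-0.0208,0.0385,1.88,0,0, 0,-0.0197,-0.0417,0.0771,3.76,0,0.01, 0,-0.0296,-0.0625,0.1156,5.64,0,0.01, 0,-0.0394,-0.0834,0.1542,7.53,0.01,0.01, 0,-0.0493,-0.1042,0.1927,9.41,0.01,0.01, 0,-0.0592,-0.1367,0.2238,10.29,0.01,0.01, 0,-0.0692,-0.1691,0.2549,11.17,0.01,0.01, 0,-0.0792,-0.2016,0.2861,12.05,0.01,0.01, 0,-0.0891,-0.234,0.3172,12.93,0.01,0.01, 0,-0.0991,-0.2665,0.3483,13.81,0.01,0.01, 0,-0.0991,-0.2665,0.3483,13.81,0.01,0.01, 0,-0.0991,-0.2665,0.3483,13.81,0.01,0.01
```

Request:
{"api": "carry_out", "payload": {"targets": [0,-0.01,-0.021,0.0385,1.9,0,0,0,-0.02,-0.042,0.077,3.8,0,0,0,-0.03,-0.0625,0.1155,5.6,0,0,0,-0.04,-0.083,0.154,7.5,0,0,0,-0.05,-0.104,0.193,9.4,0,0,0,-0.06,-0.137,0.224,10.3,0,0,0,-0.07,-0.169,0.255,11.2,0,0,0,-0.08,-0.202,0.286,12,0,0,0,-0.09,-0.234,0.317,12.9,0,0,0,-0.1,-0.2665,0.348,13.8,0,0,0,-0.1,-0.2665,0.348,13.8,0,0,0,-0.1,-0.2665,0.348,13.8,0,0]}}

```text
clock: 1.65
tcp_pos: [0.4793, 0.2402, 0.3309]
orientation: [1.233, 1.193, -1.235]
contact_force: [0.7, 0.5, -0.1]
grip_width: -0.0001
```

Run:
```python
from h import *
o=r.get_obs();print(o['clock'],o['tcp_pos'],o['joints'].round(2),R.from_rotvec(o['orientation']).as_matrix().round(3))
i=r.camera_info("wrist");print(i);np.save("w1.npy",i,allow_pickle=True)
cv2.imwrite("pics/w1.png",cv2.resize(r.grab_frame("wrist"),(800,600),interpolation=cv2.INTER_CUBIC))
```

```text
1.65 [0.4793493  0.24024468 0.33091493] [-0.95  0.16  0.42  1.78 -0.07  1.21 -0.54] [[-0.001  0.999 -0.034]
 [-0.001 -0.034 -0.999]
 [-1.    -0.001  0.001]]
{'fx': 314.89808176342825, 'fy': 314.89808176342825, 'cx': 273.68728845336483, 'cy': 211.89378314314968, 'xyz': array([0.4822012 , 0.32229201, 0.47215628]), 'orientation': array([-0.3265368 ,  0.00658643, -0.03433013])}
```

View pics/w1.png

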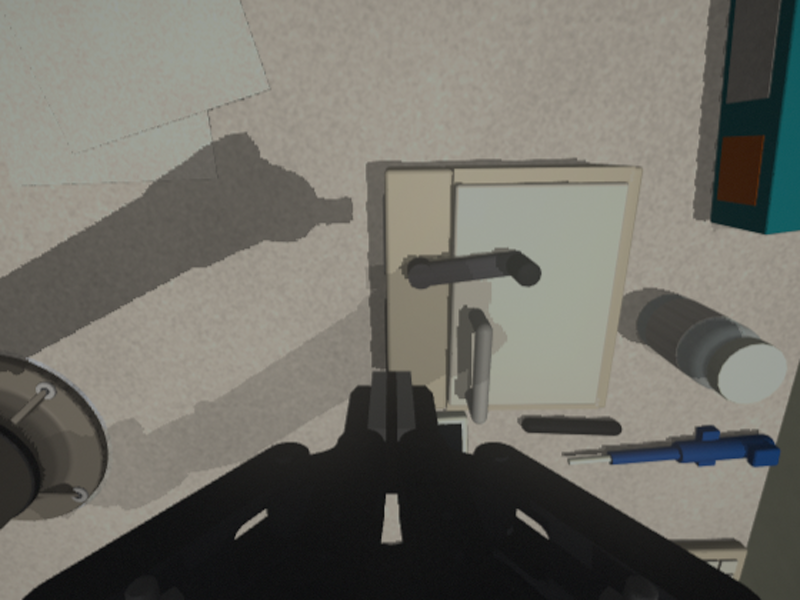

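Wrist view (800×600), sharp: incubator back-left corners (388,169) and (640,168), latch pivot (419,272), knob top ~(528,273), handle bar from ~(482,322) to (481,418).

Run:
```python
from h import *
i=np.load("w1.npy",allow_pickle=True).item()
k=560/800
for n,x,y,z in[("cFL",388,169,.085),("cBL",640,168,.085),("pivot",419,272,.11),("knobtop",528,273,.145),("hA",482,322,.14),("hB",481,418,.14),("lidFL",457,184,.097),("lidBL",628,183,.097),("frontR",386,365,.085),("backR",605,403,.085)]:
    print(n,at_z(i,(x+.5)*k-.5,(y+.5)*k-.5,z).round(4))
```

```text
cFL [0.4787 0.308  0.085 ]
cBL [0.6864 0.3015 0.085 ]
pivot [0.5016 0.226  0.11  ]
knobtop [0.5815 0.2317 0.145 ]
hA [0.5492 0.1915 0.14  ]
hB [0.551  0.1036 0.14  ]
lidFL [0.5341 0.2949 0.097 ]
lidBL [0.672  0.2909 0.097 ]
frontR [0.4702 0.129  0.085 ]
backR [0.6836 0.0803 0.085 ]
```

```bash
python3 -c "
from plan import *
plan([(.54,.0,.31,-2,0,0),(.49,-.34,.28,-2,0,0)],step=.06,hold=1)"
```

```text
12 rows
0,0.0042,0.0138,0.0478,0.01,0,0, 0,0.0084,0.0275,0.0955,0.01,0.01,0.01, 0,0.0125,0.0413,0.1433,0.02,0.01,0.01, 0,0.0167,0.055,0.191,0.02,0.01,0.01, 0,0.0209,0.0688,0.2388,0.03,0.01,0.01, 0,0.026,0.0623,0.2957,0.03,0.01,0.01, 0,0.031,0.0559,0.3526,0.03,0.01,0.01, 0,0.0361,0.0494,0.4095,0.03,0.01,0.01, 0,0.0412,0.0429,0.4664,0.03,0.01,0.01, 0,0.0462,0.0364,0.5233,0.03,0.01,0.01, 0,0.0513,0.03,0.5802,0.03,0.01,0.01, 0,0.0513,0.03,0.5802,0.03,0.01,0.01
```

Request:
{"api": "carry_out", "payload": {"targets": [0,0.004,0.014,0.048,0,0,0,0,0.008,0.0275,0.0955,0,0,0,0,0.0125,0.041,0.143,0,0,0,0,0.017,0.055,0.191,0,0,0,0,0.021,0.069,0.239,0,0,0,0,0.026,0.062,0.296,0,0,0,0,0.031,0.056,0.353,0,0,0,0,0.036,0.049,0.4095,0,0,0,0,0.041,0.043,0.466,0,0,0,0,0.046,0.036,0.523,0,0,0,0,0.051,0.03,0.58,0,0,0,0,0.051,0.03,0.58,0,0,0]}}

```text
clock: 3.2
tcp_pos: [0.488, -0.3438, 0.2796]
orientation: [1.234, 1.191, -1.242]
contact_force: [-0.2, 0.5, 1.1]
grip_width: 0.0002
```

Run:
```python
from h import *
o=r.get_obs();print(o['clock'],o['tcp_pos'],o['joints'].round(2))
i=r.camera_info("wrist");np.save("w2.npy",i,allow_pickle=True)
cv2.imwrite("pics/w2.png",cv2.resize(r.grab_frame("wrist"),(800,600),interpolation=cv2.INTER_CUBIC))
```

```text
3.2 [ 0.48796113 -0.34378507  0.27960861] [-0.05  0.37  0.73  1.73 -0.26  1.15  0.72]
```

View pics/w2.png

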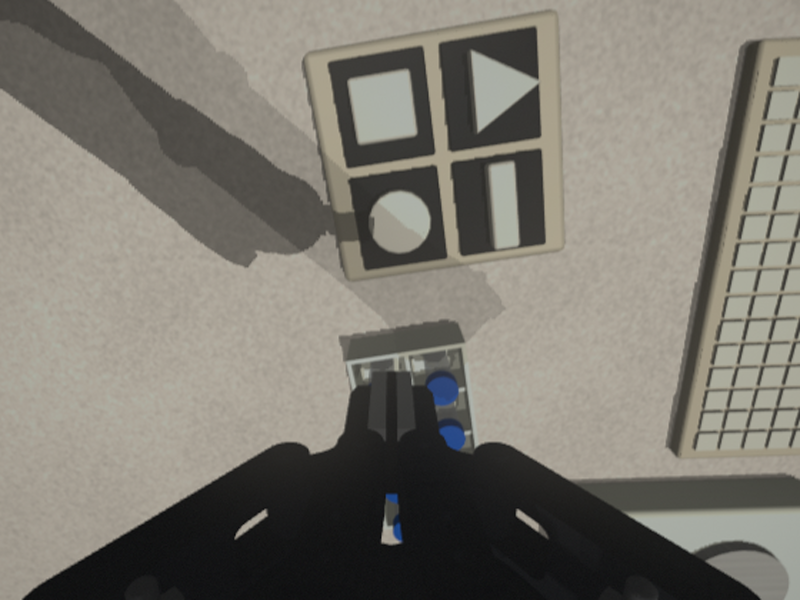

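Wrist view: square (383,106), round (401,222), bar (504,205), triangle (~497,88). The fingers hang over the tube rack.

Run:
```python
from plan import *
i=np.load("w2.npy",allow_pickle=True).item()
k=.7
for n,x,y in[("sq",383,106),("rd",401,222),("bar",504,205),("tri",497,88)]:
    p=at_z(i,(x+.5)*k-.5,(y+.5)*k-.5,.052);print(n,p.round(4))
    globals()[n]=p
plan([(sq[0],sq[1],.12,-2,0,0),(sq[0],sq[1],.07,-2,0,0),(sq[0],sq[1],.0445,-2,0,0)],hold=2)
```

```text
sq [ 0.4854 -0.2303  0.052 ]
rd [ 0.4961 -0.3178  0.052 ]
bar [ 0.5794 -0.3074  0.052 ]
tri [ 0.5707 -0.2214  0.052 ]
8 rows
0,0.0398,-0.0019,-0.0276,0,0,0.01, 0,0.0797,-0.0037,-0.0553,0,0.01,0.02, 0,0.1195,-0.0056,-0.0829,0,0.01,0.02, 0,0.1594,-0.0075,-0.1106,0,0.02,0.03, 0,0.2094,-0.0074,-0.1106,0,0.02,0.03, 0,0.2349,-0.0073,-0.1107,0,0.02,0.03, 0,0.2349,-0.0073,-0.1107,0,0.02,0.03, 0,0.2349,-0.0073,-0.1107,0,0.02,0.03
```

Request:
{"api": "carry_out", "payload": {"targets": [0,0.04,-0.002,-0.028,0,0,0,0,0.08,-0.004,-0.055,0,0,0,0,0.12,-0.006,-0.083,0,0,0,0,0.16,-0.007,-0.1105,0,0,0,0,0.205,-0.007,-0.1105,0,0,0,0,0.22,-0.007,-0.1105,0,0,0,0,0.235,-0.007,-0.1105,0,0,0,0,0.235,-0.007,-0.1105,0,0,0,0,0.235,-0.007,-0.1105,0,0,0]}}

```text
clock: 4.38
tcp_pos: [0.4865, -0.2294, 0.046]
orientation: [1.235, 1.195, -1.235]
contact_force: [-3.5, 5.3, 12.9]
grip_width: -0.0001
```

The tool stopped at z = 0.046 with about 13 N of contact force, so the square key is fully down. Next is the round key.

Request:
{"api": "carry_out", "payload": {"targets": [0,-0.03,0,0,0,0,0,0,-0.05,0,0,0,0,0,0,-0.05,0.0065,0.044,0,0,0,0,-0.05,0.0125,0.088,0,0,0,0,-0.03,0.0125,0.088,0,0,0,0,-0.012,0.0125,0.088,0,0,0,0,0.0015,0.0125,0.088,0,0,0,0,0.0015,0.0125,0.088,0,0,0,0,0.0015,0.0125,0.088,0,0,0]}}

```text
clock: 5.5
tcp_pos: [0.4961, -0.3165, 0.0458]
orientation: [1.236, 1.197, -1.233]
contact_force: [-6.4, 4.8, 20.5]
grip_width: 0.0002
```

Request:
{"api": "carry_out", "payload": {"targets": [0,-0.03,0,0,0,0,0,0,-0.05,0,0,0,0,0,0,-0.05,0.0415,-0.006,0,0,0,0,-0.05,0.083,-0.012,0,0,0,0,-0.03,0.083,-0.012,0,0,0,0,-0.012,0.083,-0.012,0,0,0,0,0.0015,0.083,-0.012,0,0,0,0,0.0015,0.083,-0.012,0,0,0,0,0.0015,0.083,-0.012,0,0,0]}}

```text
clock: 6.62
tcp_pos: [0.5779, -0.307, 0.0459]
orientation: [1.239, 1.199, -1.234]
contact_force: [-5.7, 6.2, 20.9]
grip_width: 0.0002
```

```bash
python3 -c "
from plan import *
plan([(.5779,-.307,.1,-2,0,.0),(.58,-.04,.26,-2,0,.06),(.5815,.228,.25,-2,0,.06)],step=.06,hold=1)"
```

```text
13 rows
0,-0.0541,-0.0001,-0.0003,0,-0.07,0.03, 0.06,-0.0805,-0.0014,-0.045,0,-0.07,0.03, 0.06,-0.1068,-0.0027,-0.0896,0,-0.07,0.03, 0.06,-0.1332,-0.0039,-0.1343,0,-0.07,0.03, 0.06,-0.1596,-0.0052,-0.1789,0,-0.07,0.03, 0.06,-0.186,-0.0065,-0.2236,0,-0.07,0.03, 0.06,-0.2124,-0.0078,-0.2683,0,-0.07,0.03, 0.06,-0.21,-0.0093,-0.3218,0,-0.07,0.03, 0.06,-0.2077,-0.0109,-0.3754,0,-0.07,0.03, 0.06,-0.2053,-0.0125,-0.4289,0,-0.07,0.03, 0.06,-0.203,-0.014,-0.4825,0,-0.07,0.03, 0.06,-0.2006,-0.0156,-0.5361,0,-0.07,0.03, 0.06,-0.2006,-0.0156,-0.5361,0,-0.07,0.03
```

Request:
{"api": "carry_out", "payload": {"targets": [0,-0.054,0,0,0,0,0,0.06,-0.08,-0.001,-0.045,0,0,0,0.06,-0.107,-0.003,-0.09,0,0,0,0.06,-0.133,-0.004,-0.134,0,0,0,0.06,-0.16,-0.005,-0.179,0,0,0,0.06,-0.186,-0.0065,-0.224,0,0,0,0.06,-0.212,-0.008,-0.268,0,0,0,0.06,-0.21,-0.009,-0.322,0,0,0,0.06,-0.208,-0.011,-0.375,0,0,0,0.06,-0.205,-0.0125,-0.429,0,0,0,0.06,-0.203,-0.014,-0.4825,0,0,0,0.06,-0.2,-0.0155,-0.536,0,0,0]}}

```text
clock: 8.12
tcp_pos: [0.5809, 0.2285, 0.2487]
orientation: [1.239, 1.199, -1.235]
contact_force: [0.4, -0.9, 0.3]
grip_width: 0.0602
```

Run:
```python
from plan import *
o=r.get_obs();print(o['clock'],o['tcp_pos'],o['contact_force'],o['joints'].round(2))
a=r.grab_frame("scene")[205:320,275:400];w=r.grab_frame("wrist")[100:420,120:440]
cv2.imwrite("pics/c3.png",np.hstack([cv2.resize(a,(400,400),interpolation=cv2.INTER_CUBIC),cv2.resize(w,(400,400))]))
plan([(.5815,.23,.20,-2,0,.06),(.5815,.23,.116,-2,0,.06)],hold=2)
```

```text
8.125 [0.58094349 0.22845104 0.24872735] [ 0.44117341 -0.92404719  0.32783882] [-0.92  0.43  0.61  1.7  -0.28  1.11 -0.26]
5 rows
0.06,0.0474,0.0025,0.0059,0.11,-0.1,0.06, 0.06,0.0894,0.0027,0.0062,0.11,-0.1,0.06, 0.06,0.1314,0.0029,0.0066,0.11,-0.1,0.06, 0.06,0.1314,0.0029,0.0066,0.11,-0.1,0.06, 0.06,0.1314,0.0029,0.0066,0.11,-0.1,0.06
```

View pics/c3.png

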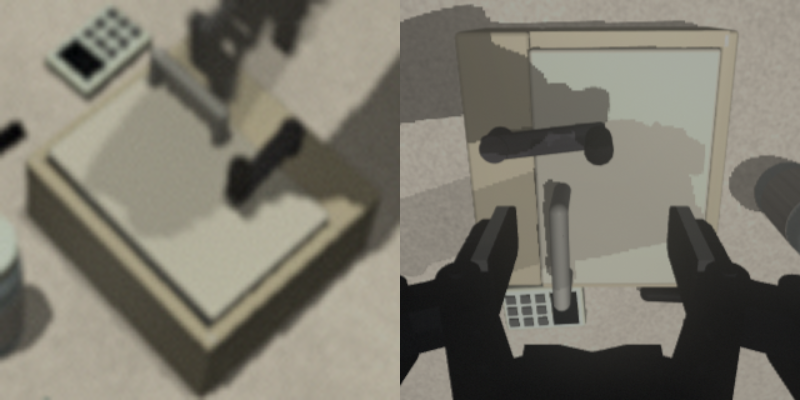

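The wrist crop shows the knob top at (598,145) between the open fingers and ahead of them. The planned shift doesn't match the measured pose, so I'll recheck before descending.

Run:
```python
from plan import *
for _ in range(2):
    o=r.get_obs();print(o['clock'],o['tcp_pos'],o['qvel'].round(3))
i=r.camera_info("wrist");print(i['xyz'],at_z(i,278,216,.145), at_z(i,120+(490-400)*.8,216,.11))
plan([(.5815,.23,.20,-2,0,.06),(.5815,.23,.116,-2,0,.06)],hold=2)
```

```text
8.225 [0.57941436 0.23551574 0.2474992 ] [ 0.048 -0.026  0.075  0.045  0.043  0.005  0.049]
8.225 [0.57941436 0.23551574 0.2474992 ] [ 0.048 -0.026  0.075  0.045  0.043  0.005  0.049]
[0.5821476  0.31623507 0.38944555] [0.58218872 0.2323924  0.145     ] [0.5014322  0.22236088 0.11      ]
5 rows
0.06,0.0474,0.0025,0.0059,0.11,-0.1,0.06, 0.06,0.0894,0.0027,0.0062,0.11,-0.1,0.06, 0.06,0.1314,0.0029,0.0066,0.11,-0.1,0.06, 0.06,0.1314,0.0029,0.0066,0.11,-0.1,0.06, 0.06,0.1314,0.0029,0.0066,0.11,-0.1,0.06
```

Request:
{"api": "carry_out", "payload": {"targets": [0.06,0.045,0.003,0.0045,0.1,-0.1,0,0.06,0.09,0.003,0.0045,0.1,-0.1,0,0.06,0.13,0.003,0.0045,0.1,-0.1,0,0.06,0.13,0.003,0.0045,0.1,-0.1,0,0.0,0.13,0.003,0.0045,0.1,-0.1,0,0.0,0.13,0.003,0.0045,0.1,-0.1,0,0.0,0.13,0.003,0.0045,0.1,-0.1,0,0.0,0.13,0.003,0.0045,0.1,-0.1,0,0.0,0.13,0.003,0.0045,0.1,-0.1,0], "squeeze": 50}}

```text
clock: 9.35
tcp_pos: [0.5833, 0.2323, 0.1194]
orientation: [1.235, 1.195, -1.235]
contact_force: [0.7, -0.2, 6.8]
grip_width: 0.0183
```

Run:
```python
from plan import *
o=r.get_obs();p=o['tcp_pos'];print(p)
c=np.array([.502,.2245]);a0=np.arctan2(*(p[:2]-c)[::-1]);rad=np.linalg.norm(p[:2]-c);print(a0,rad)
W=[]
for k in range(1,12):
    a=a0+(1.54-a0)*k/11; W.append((c[0]+.0805*np.cos(a),c[1]+.0805*np.sin(a),.119,-2+np.degrees(a-a0),0,0))
plan(W,hold=1)
```

```text
[0.58328747 0.23227589 0.11940997]
0.09536901650495015 0.08165853746549233
12 rows
0,0.0004,-0.0032,-0.0102,-1.5,-0.02,0.02, 0,0.0004,-0.0066,-0.0202,-3,-0.02,0.02, 0,0.0005,-0.0113,-0.0297,-4.51,-0.02,0.02, 0,0.0005,-0.0171,-0.0385,-6.01,-0.02,0.02, 0,0.0005,-0.0241,-0.0464,-7.52,-0.02,0.01, 0,0.0005,-0.0321,-0.0534,-9.02,-0.02,0.01, 0,0.0006,-0.0409,-0.0592,-10.53,-0.02,0.01, 0,0.0006,-0.0503,-0.0639,-12.03,-0.03,0.01, 0,0.0006,-0.0603,-0.0672,-13.54,-0.03,0.01, 0,0.0006,-0.0707,-0.0693,-15.04,-0.03,0.01, 0,0.0006,-0.0813,-0.0699,-16.55,-0.03,0, 0,0.0006,-0.0813,-0.0699,-16.55,-0.03,0
```

Request:
{"api": "carry_out", "payload": {"targets": [0,0,-0.003,-0.01,-1.5,0,0,0,0,-0.0066,-0.02,-3,0,0,0,0,-0.0113,-0.0297,-4.5,0,0,0,0,-0.017,-0.0385,-6,0,0,0,0,-0.024,-0.0465,-7.5,0,0,0,0,-0.032,-0.0535,-9,0,0,0,0,-0.041,-0.059,-10.5,0,0,0,0,-0.05,-0.064,-12,0,0,0,0,-0.06,-0.067,-13.5,0,0,0,0,-0.0705,-0.069,-15,0,0,0,0,-0.081,-0.07,-16.5,0,0,0,0,-0.081,-0.07,-16.5,0,0]}}

```text
clock: 10.85
tcp_pos: [0.5038, 0.3026, 0.1195]
orientation: [0.128, 1.57, -0.131]
contact_force: [-1.0, -5.1, 0.2]
grip_width: 0.0181
```

Run:
```python
from plan import *
o=r.get_obs();print(o['tcp_pos'],o['joints'].round(2))
w=r.grab_frame("wrist");cv2.imwrite("pics/w4.png",w)
plan([(.505,.304,.119,82-2+2,0,.05),(.505,.304,.119,82,0,.05),(.505,.304,.22,82,0,.05),(.553,.146,.23,-2,0,.05)],hold=1)
```

```text
[0.50379781 0.30264031 0.11953167] [-0.78  0.47  0.17  1.87 -0.11  0.81  0.85]
14 rows
0.05,0.0005,0.0014,0.0007,-0.3,-0.04,0.02, 0.05,0.0005,0.0014,0.0007,-0.3,-0.04,0.02, 0.05,-0.05,0.0013,0.0006,-0.3,-0.04,0.02, 0.05,-0.1005,0.0012,0.0004,-0.3,-0.04,0.02, 0.05,-0.1016,-0.0152,0.0086,1.56,-0.03,0.02, 0.05,-0.1027,-0.0316,0.0167,3.43,-0.03,0.03, 0.05,-0.1038,-0.0481,0.0249,5.3,-0.03,0.03, 0.05,-0.1049,-0.0645,0.0331,7.16,-0.03,0.03, 0.05,-0.106,-0.0809,0.0412,9.03,-0.03,0.04, 0.05,-0.1071,-0.0974,0.0494,10.9,-0.02,0.04, 0.05,-0.1082,-0.1138,0.0575,12.76,-0.02,0.04, 0.05,-0.1093,-0.1302,0.0657,14.63,-0.02,0.04, 0.05,-0.1104,-0.1467,0.0739,16.5,-0.01,0.04, 0.05,-0.1104,-0.1467,0.0739,16.5,-0.01,0.04
```

View pics/w4.png

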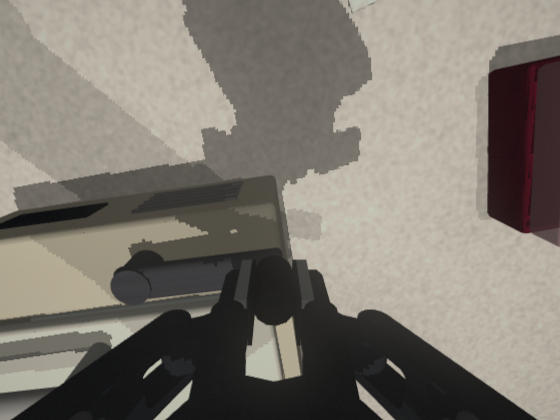

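The wrist view shows the latch bar lying along the front deck with its knob (275,285) held between the fingers. By pose it stands at about 1.57 rad. Next I release it and go above the handle.

Request:
{"api": "carry_out", "payload": {"targets": [0.05,0,0,0,0,0,0,0.05,0,0,0,0,0,0,0.05,-0.05,0,0,0,0,0,0.05,-0.1,0,0,0,0,0,0.05,-0.102,-0.015,0.0085,1.6,0,0,0.05,-0.103,-0.0315,0.0165,3.4,0,0,0.05,-0.104,-0.048,0.025,5.3,0,0,0.05,-0.105,-0.0645,0.033,7.2,0,0,0.05,-0.106,-0.081,0.041,9,0,0,0.05,-0.107,-0.097,0.049,10.9,0,0,0.05,-0.108,-0.114,0.0575,12.8,0,0,0.05,-0.11,-0.147,0.074,16.5,0,0]}}

```text
clock: 12.4
tcp_pos: [0.5532, 0.1472, 0.2298]
orientation: [1.135, 1.256, -1.139]
contact_force: [1.0, -0.3, -0.4]
grip_width: 0.05
```

Run:
```python
from plan import *
r.grab_frame("side")
o=r.get_obs();print(o['tcp_pos'],o['qvel'].round(2),R.from_rotvec(o['orientation']).as_matrix().round(2).tolist(),o['joints'].round(2))
plan([(.552,.146,.21,-2,0,.05),(.552,.146,.121,-2,0,.05)],hold=2)
```

```text
[0.55499208 0.13992114 0.230474  ] [ 0.01 -0.01 -0.    0.01  0.04 -0.    0.15] [[-0.0, 1.0, 0.08], [-0.0, 0.08, -1.0], [-1.0, -0.0, 0.0]] [-0.77  0.34  0.52  1.83 -0.19  1.02 -0.09]
5 rows
0.05,0.0205,-0.0025,-0.0064,1.34,0.04,0.01, 0.05,0.065,-0.0024,-0.0065,1.34,0.04,0.01, 0.05,0.1095,-0.0023,-0.0067,1.34,0.04,0.01, 0.05,0.1095,-0.0023,-0.0067,1.34,0.04,0.01, 0.05,0.1095,-0.0023,-0.0067,1.34,0.04,0.01
```

Request:
{"api": "carry_out", "payload": {"targets": [0.05,0.02,-0.0025,-0.0065,1.3,0,0,0.05,0.065,-0.0025,-0.0065,1.3,0,0,0.05,0.111,-0.0025,-0.0065,1.3,0,0,0.05,0.111,-0.0025,-0.0065,1.3,0,0,0,0.111,-0.0025,-0.0065,1.3,0,0,0,0.111,-0.0025,-0.0065,1.3,0,0,0,0.111,-0.0025,-0.0065,1.3,0,0,0,0.111,-0.0025,-0.0065,1.3,0,0], "squeeze": 40}}

```text
clock: 13.45
tcp_pos: [0.5519, 0.1463, 0.1216]
orientation: [1.23, 1.194, -1.233]
contact_force: [-5.3, -0.2, 8.9]
grip_width: 0.0125
```

Run:
```python
from plan import *
o=r.get_obs();p=o['tcp_pos'];print(p,o['contact_force'],o['grip_width'],o['joints'].round(2))
# grasp point relative to bar: bar at z .133; arc about hinge (x=bar+.12,z=.085); tool leans with part of the lid angle
bar=np.array([p[0],p[1],.133]);L=bar[2]-p[2];hx,hz=bar[0]+.12,.085
W=[]
for k in range(1,15):
    th=np.radians(75*k/14);al=np.arctan2(.048,-.12)-th;al=np.pi-np.arctan2(.048,.12)-th
    ra=np.hypot(.12,.048);bx,bz=hx+ra*np.cos(al),hz+ra*np.sin(al)
    t=25*k/14;tr=np.radians(t)
    W.append((bx-L*np.sin(tr),p[1]-.034*(bx-bar[0]),bz-L*np.cos(tr),-2,t,0))
plan(W,hold=1)
```

```text
[0.55189965 0.14634242 0.12158377] [-5.32376995 -0.2118893   8.86969994] 0.012547511331021784 [-0.74  0.47  0.48  1.93 -0.3   0.81 -0.13]
15 rows
0,-0.011,0.0046,0,0.05,0.01,-0.35, 0,-0.0215,0.0103,0.0001,0.05,-0.01,-0.71, 0,-0.0314,0.0169,0.0001,0.05,-0.02,-1.06, 0,-0.0406,0.0244,0.0002,0.05,-0.03,-1.42, 0,-0.0491,0.0327,0.0002,0.04,-0.04,-1.78, 0,-0.0567,0.0418,0.0003,0.04,-0.05,-2.14, 0,-0.0634,0.0515,0.0003,0.04,-0.06,-2.49, 0,-0.0692,0.0619,0.0004,0.04,-0.08,-2.85, 0,-0.0739,0.0727,0.0004,0.04,-0.09,-3.21, 0,-0.0777,0.0839,0.0005,0.04,-0.1,-3.56, 0,-0.0803,0.0954,0.0006,0.04,-0.11,-3.92, 0,-0.0818,0.107,0.0006,0.04,-0.12,-4.28, 0,-0.0822,0.1188,0.0007,0.04,-0.14,-4.63, 0,-0.0815,0.1305,0.0007,0.04,-0.15,-4.99, 0,-0.0815,0.1305,0.0007,0.04,-0.15,-4.99
```

Request:
{"api": "carry_out", "payload": {"targets": [0,-0.011,0.0045,0,0,0,-0.35,0,-0.0215,0.0105,0,0,0,-0.7,0,-0.0315,0.017,0,0,0,-1.05,0,-0.0405,0.0245,0,0,0,-1.4,0,-0.049,0.0325,0,0,0,-1.8,0,-0.0565,0.042,0,0,0,-2.15,0,-0.0565,0.042,0,0,0,-2.15]}}

```text
clock: 14.32
tcp_pos: [0.5929, 0.1455, 0.1798]
orientation: [1.136, 1.337, -1.371]
contact_force: [-6.4, 0.4, 5.7]
grip_width: 0.0121
```

Run:
```python
from plan import *
o=r.get_obs();p=o['tcp_pos'];print(o['clock'],p,o['contact_force'],o['grip_width'])
a=r.grab_frame("scene")[185:320,265:400];cv2.imwrite("pics/c5.png",cv2.resize(a,(540,540),interpolation=cv2.INTER_CUBIC))
hx,hz,L=.5519+.12,.085,.0114
W=[]
for k in range(7,15):
    th=np.radians(75*k/14);al=np.pi-np.arctan2(.048,.12)-th
    ra=np.hypot(.12,.048);bx,bz=hx+ra*np.cos(al),hz+ra*np.sin(al)
    t=25*k/14;tr=np.radians(t)
    W.append((bx-L*np.sin(tr),.1463-.034*(bx-.5519),bz-L*np.cos(tr),-2,t,0))
plan(W,hold=2)
```

```text
14.325 [0.59286931 0.14548371 0.17979667] [-6.43693313  0.41633046  5.67254215] 0.012147698744618261
10 rows
0,-0.0071,0.0094,0.0007,0.06,-0.07,-0.31, 0,-0.0147,0.0185,0.0008,0.06,-0.08,-0.67, 0,-0.0214,0.0282,0.0008,0.06,-0.09,-1.02, 0,-0.0272,0.0385,0.0009,0.06,-0.1,-1.38, 0,-0.0319,0.0493,0.0009,0.06,-0.12,-1.74, 0,-0.0356,0.0604,0.001,0.06,-0.13,-2.1, 0,-0.0383,0.0719,0.001,0.06,-0.14,-2.45, 0,-0.0398,0.0836,0.0011,0.06,-0.15,-2.81, 0,-0.0398,0.0836,0.0011,0.06,-0.15,-2.81, 0,-0.0398,0.0836,0.0011,0.06,-0.15,-2.81
```

View pics/c5.png

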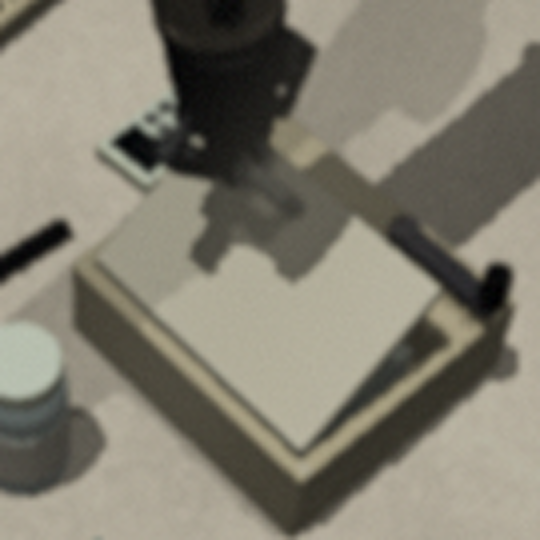

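The lid is rising, with its front edge from (350,215) to (440,290), and the latch lies along the front edge with its knob at (492,285). Forces are small, so I continue.

Request:
{"api": "carry_out", "payload": {"targets": [0,-0.007,0.0095,0,0,0,-0.3,0,-0.0145,0.0185,0.0005,0,0,-0.65,0,-0.0215,0.028,0.0005,0,0,-1,0,-0.027,0.0385,0.0005,0,0,-1.4,0,-0.032,0.0495,0.001,0,0,-1.75,0,-0.0355,0.0605,0.001,0,0,-2.1,0,-0.0385,0.072,0.001,0,0,-2.45,0,-0.04,0.0835,0.001,0,0,-2.8,0,-0.04,0.0835,0.001,0,0,-2.8,0,-0.04,0.0835,0.001,0,0,-2.8]}}

```text
clock: 15.62
tcp_pos: [0.6838, 0.1434, 0.2078]
orientation: [1.002, 1.513, -1.537]
contact_force: [0.9, 2.0, 10.6]
grip_width: 0.0118
```

Run:
```python
from plan import *
o=r.get_obs();p=o['tcp_pos'];print(o['clock'],p,o['contact_force'],o['grip_width'],o['joints'].round(2))
a=r.grab_frame("scene")[145:320,255:400];b=r.grab_frame("side")[190:330,180:320]
cv2.imwrite("pics/c6.png",np.hstack([cv2.resize(a,(400,480),interpolation=cv2.INTER_CUBIC),cv2.resize(b,(400,480),interpolation=cv2.INTER_CUBIC)]))
```

```text
15.625 [0.68383501 0.14344942 0.2077943 ] [ 0.90678706  2.0002988  10.58199689] 0.011832697803249283 [-0.47  0.83  0.45  1.15 -0.38  1.66 -0.06]
```

View pics/c6.png

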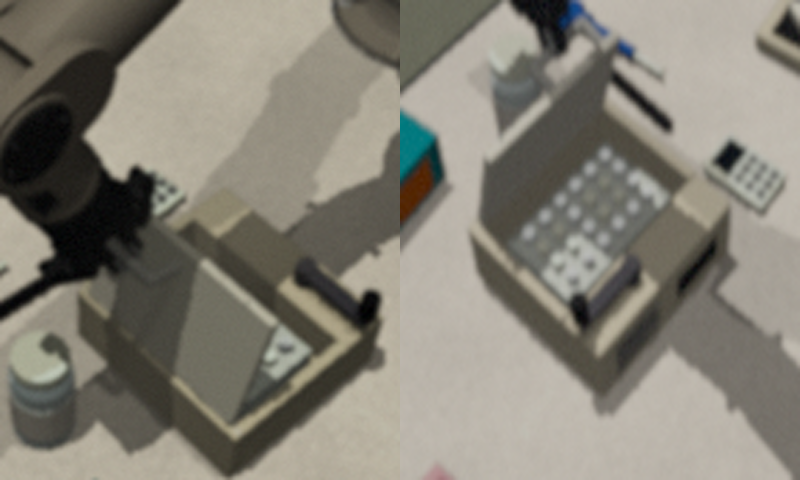

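The lid stands at about 75° and the chamber is open (both views). I open the fingers slightly and back out along the tool.

Request:
{"api": "carry_out", "payload": {"targets": [0.024,0,0,0,0,0,0,0.024,0,0,0,0,0,0,0.024,0,0,0,0,0,0,0.024,-0.015,0,0,0,0,0,0.024,-0.03,0,0,0,0,0,0.024,-0.06,0,0,0,0,0,0.024,-0.1,0,0,0,0,0,0.024,-0.13,0,0,0,0,0,0.024,-0.13,0,0,0,0,0,0.024,-0.13,0,0,0,0,0]}}

```text
clock: 16.98
tcp_pos: [0.7341, 0.1401, 0.3236]
orientation: [1.013, 1.507, -1.527]
contact_force: [0.5, -0.3, -0.2]
grip_width: 0.0241
```

Run:
```python
from plan import *
o=r.get_obs();p=o['tcp_pos'];print(o['clock'],p,o['contact_force'],o['grip_width'],o['qvel'].round(3))
a=r.grab_frame("scene")[120:320,200:400];b=r.grab_frame("side")[150:330,180:380]
cv2.imwrite("pics/c7.png",np.hstack([cv2.resize(a,(400,400),interpolation=cv2.INTER_CUBIC),cv2.resize(b,(400,400),interpolation=cv2.INTER_CUBIC)]))
```

```text
16.975 [0.73407423 0.1400856  0.32355383] [ 0.47229358 -0.26767864 -0.1557987 ] 0.024086062866526287 [-0.036  0.016  0.063  0.043 -0.035 -0.002  0.023]
```

View pics/c7.png

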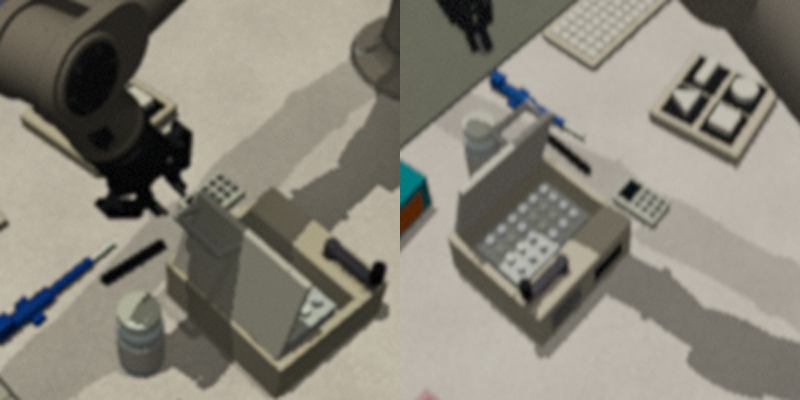

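The gripper is clear, the lid is still open, the latch lies along the front edge, and all bystanders are in place. I let the arm settle for half a second, then hand in.

Request:
{"api": "carry_out", "payload": {"targets": [0.024,-0.02,0,0,0,0,0,0.024,-0.02,0,0,0,0,0,0.024,-0.02,0,0,0,0,0,0.024,-0.02,0,0,0,0,0]}}

```text
clock: 17.58
tcp_pos: [0.733, 0.1397, 0.3316]
orientation: [1.02, 1.501, -1.52]
contact_force: [-0.3, -0.5, 0.1]
grip_width: 0.0238
```

```bash
python3 -c "
from h import *
o=r.get_obs();print(o['clock'],o['contact_force'],o['qvel'].round(3));print(r.hand_in())"
```

```text
17.575 [-0.27283254 -0.47857511  0.14636485] [ 0.001  0.003 -0.004 -0.001  0.    -0.001 -0.001]
the job is handed in; nothing more can be done
None
```

The incubator is open and the job is handed in at 17.6 s of the 72 s allowed; `hand_in` gives no verdict.

- **Keys:** I pressed square, round and bar in that order. Each press stopped at z ≈ 0.046 m, full travel, with 13 to 21 N of contact force. I did not touch the triangle key.
- **Latch:** I swung it by its knob to about 1.57 rad, worked out from the tool pose. It lies along the front edge in the pictures.
- **Lid:** I raised it by its handle to about 75°, set by the planned lift path and consistent with the scene and side views. It stayed there after I let go.
- **Last checks:** The gripper was clear and at rest with no contact force. The timer, marker, pipette and jar looked in place in the last pictures. I didn't look at the tip box and tube rack again after the work, but nothing came near them. No check failed or disagreed.

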